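Try out the stay of the lift-up cupboard door

TASK

Try out the new stay on the wider of the two small lift-up cupboards: raise its door until the stay locks and let go, so that the door stands open by itself with your hand off the cupboard. Then push down the round release button on top of the same cupboard until the door is unlocked and sinks shut. Leave the narrow cupboard's door shut.

Things in the scene. Friction and masses are not known exactly. Their poses are not given: they have to be found in the camera images.
- wide_cupboard: Wide one of two white cupboards with wooden doors, fixed side by side in either order (the narrow one is alike, 150 mm wide). 240 mm wide (y), 145 deep (x), 240 high. Origin: on the worktop under the middle of the carcass's front edge; x to its back, y to its left, z up. Door hinge axis: along y at x -7, z 228 mm. Knob, door shut: steel ball 30 mm in diameter, centre x -69, y 0, z 78 mm.
- wide_door (a joint): Wide door's angle, rad: 0 shut, grows as its lower edge comes forward and up; stop 1.58. 196 mm tall, 14 thick, 0.4 kg. The knob (12 mm neck, ball centre 55 mm off the front face) turns with it and may pivot in the fingers. The catch snaps in past 1.42 (up to 5 N at the knob) and then holds it at about 1.40. Unlocked and let go, it sinks shut softly by itself in about 4 s.
- wide_release (a joint): Travel of the wide cupboard's release, m: 0 up. Round black upright button, 28 mm across, in a steel collar on the roof at x 35 mm, y 0 in the cupboard's frame; top at z 254 mm, 14 above the roof. Goes down 10 mm to a hard stop, against a spring of 2 N rising to 6 N; springs back. Frees the locked door beyond 7 mm; hold it down a second while the door gets clear.
- narrow_door (a joint): Angle of the narrow cupboard's door, rad: 0 shut. It must stay shut.

How it is judged:
On the way, in this order (a step that is already met when the one before it is completed fails the run):
1. the wide door stands raised, locked on its stay, with the hand off the cupboard (value of joint wide_door above 1.3 rad and velocity of joint wide_door between -0.05 and 0.05 rad/s and contact force between each of the arm, the fingers and wide_cupboard below 0.1 N), for 0.3 s.
2. the wide cupboard's release button is pushed down (value of joint wide_release above 0.004 m), for 0.05 s.
At the end, for the whole second after the job is handed in: After having stood locked open by itself, the wide door hangs shut again (within 0.08 rad, about 5 degrees), and the narrow door is shut too (value of joint each of wide_door, narrow_door below 0.08 rad); the robot touches nothing.
It fails at once if the narrow cupboard's door is opened (more than 0.15 rad) (value of joint narrow_door above 0.15 rad).
It also fails if it takes over 56 s, if anything falls off the work surface, if the arm or the gripper's body presses on something with over 40 N, if the wrist force passes 120 N, or if a joint passes its speed limit or range.

ROBOT

A 6-joint arm with a two-finger parallel gripper is mounted at the origin on a cart in front of the work surface, level with it; the furniture and walls round the work are solid. World frame = base frame: x ahead of the robot, y to its left, z up, the work surface at z = 0. Lengths are in m, angles in rad, forces in N, time in s.
With the tool pointing down it reaches from about 0.225 to 0.875 m from the base axis. Payload 3.4 kg.
Tool frame: the origin (TCP) lies at the very end of the fingers, on their centre line; the grasp point (between the pads) lies 19 mm behind it; z points along the fingers, y is the direction in which the jaws open and shut (so a half turn about z gives the same grasp; the last joint's range is limited). The gripper opens to 85 mm and grips with 20 to 120 N. Pads are 22 mm wide; open, the fingers measure 114 mm over their backs; the gripper's body (76 mm by 85 mm) begins 54 mm behind the grasp point. The pads swing forward as they close: fully open they stand 13 mm farther back than shut.
Start: joints at [1.033, 0.276, 1.505, -0, 1.361, -0.121], TCP at [0.233, 0.526, 0.231] pointing down, gripper open.
Joint ranges: [-2.89, 2.89], [-0.75, 2.08], [0.22, 2.7], [-1.18, 4.32], [0.11, 2.71], [-2.7, 2.7]. Speed limits (rad/s): [2.57, 2.57, 3.14, 3.14, 3.14, 3.14].

INTERFACE

Orientations are given as a unit quaternion [w, x, y, z].
In Python, from rig import telemetry, imaging, manip, finder gives the robot as it stands.
- The arm moves only by the tool arm_command, never from a script. Its argument "steps" is a list of rows, each a list of 3 entries, a list of its own where there are three numbers: the turn, a rotation vector about the world's x, y, z in rad, then the shift along the world's x, y, z in mm, then the closure in counts, from 0 (fully open) to 255 (shut). In form: [[[rx, ry, rz], [dx, dy, dz], grip], ...]. A call has 1 to 20 rows; each row shifts and turns the commanded pose from where the row before left it; what a row does not reach is not made up. A row lasts 1/8 s, in which the tool goes at most 62.5 mm and 10.7 degrees, less where a joint would pass 70% of its speed; a pose out of reach is approached as far as the arm can. A call is refused whole if a number of a shift passes 62.5 or a number of a turn 0.188, either way. A call with a gripper value outside its range is refused whole. The fingers move at their own pace and stop on an object; "newtons" is the grip in N (left out, the last holds). Time passes only in rows, so rows that do not move let the fingers close. It gives the time, the measured TCP pose, the force and the opening at its end, in the units of the state.
- telemetry.get_state(): the state, without advancing time (a new reading comes with each control period).
- imaging.get_image(name): name is "side" or "top" or "wrist"; returns the picture (480x640x3 uint8, blue, green, red); there is no depth.
- imaging.camera_params(name): a dict with "intrinsics" (3x3 intrinsics, pixels), "R" (3x3) and "t" (3): a world point X has camera coordinates R X + t. Camera axes: x right, y down, z forward; pixel columns grow to the right and rows downward; lengths in m; the calibration is good to about 2 mm. A picture is of the moment at which its call begins: read the wrist's pose just before it. camera_params takes no time and is no camera call; for the wrist camera it gives the pose at the moment of the call.
- manip.sign_off(): hands the job in, once; it reports no verdict.
Trained networks look in the newest picture that a camera, given by its name, has taken for a name from the list of things; names that differ only in an ending like _2 or _b are one class to them, and where a whole thing is asked for, a point or a joint stands for the part that bears it (a point fixed in the world has none). Each returns a list of dicts, best first, with "score" (0 to 1); they miss things now and then, are a little off and sometimes report something else, mostly with a low value. They report only what shows in the picture. A call takes as long as a camera call.
- finder.cut_out(camera, thing): "pixels" (480x640 bool, what is visible of it) and "extent" ([left, top, width, height] in pixels, round what is visible of it).
The state is a dict: "clock": time; "qpos": joint angles; "qd": joint speeds; "effort": joint torques, N m; "position": TCP position; "ee_rot": TCP orientation; "contact_force": force on the tool from outside, world axes, zero at the start; "moment": the same for the moment, N m; "width": finger opening in m.
Only numpy, scipy, OpenCV 4.12 (cv2) and the standard library are available. Lean on these libraries where they do the work, as an engineer would, in place of code of your own. Each camera call takes 0.05 s, during which the arm holds its last target.

## Working session

There is one attempt and no reset: what is moved stays moved. The work goes in short steps, Python scripts to look and compute and a tool call to move; the robot and the scene stay as the last step left them, time stands still between calls to the robot, and variables do not carry over. Pictures are saved under pics/ and viewed, and the job is handed in when it is done.

Besides the shell and the picture viewer there is one more tool, called after ">>>" as a command line: name --argument value ..., lists and objects as JSON in quotes. arm_command: Moves the arm, as the interface text tells. Its arguments: {"type":"object","properties":{"steps":{"type":"array"},"newtons":{"type":"number"}},"required":["steps"]}

```bash
ls; mkdir -p pics; python3 - <<'E'
from rig import telemetry, imaging, manip, finder
import cv2,numpy as np
s=telemetry.get_state(); print(s)
for n in ("side","top","wrist"):
    im=imaging.get_image(n); cv2.imwrite(f"pics/{n}0.png",im); p=imaging.camera_params(n); print(n,p)
    if n!="wrist":
      for t in ("wide_cupboard","wide_door","wide_release"):
        for d in finder.cut_out(n,t)[:2]: print(n,t,d["score"],d["extent"])
E
```

```text
pics
{'clock': 0.0, 'qpos': array([ 1.03295933e+00,  2.76631179e-01,  1.50612965e+00,  2.18072578e-05,
        1.36073924e+00, -1.20962187e-01]), 'qd': array([ 0.00068543,  0.00035751, -0.00074169, -0.00049911,  0.00188787,
        0.00209928]), 'effort': array([ 3.46198767e-04, -4.16781414e+01, -2.45811886e+01, -4.69766983e-04,
        1.11128765e-02, -4.69975674e-06]), 'position': array([0.23252116, 0.52530166, 0.23042049]), 'ee_rot': array([-3.18588721e-04,  2.06933519e-01,  9.78354542e-01, -8.98983243e-04]), 'contact_force': array([0.0759705 , 1.03899633, 0.15263263]), 'moment': array([-0.00135699,  0.02792016,  0.02149217]), 'width': 0.08528655487125072}
side {'intrinsics': array([[456.09023796,   0.        , 316.54094564],
       [  0.        , 456.09023796, 240.11914302],
       [  0.        ,   0.        ,   1.        ]]), 'R': array([[-0.9961262 , -0.08736759, -0.00997474],
       [-0.04331166,  0.58618564, -0.80901823],
       [ 0.07652902, -0.80545223, -0.58769891]]), 't': array([0.63269992, 0.15987794, 0.89238158])}
side wide_cupboard 0.6 [184.6, 239.0, 191.1, 236.8]
side
[... 334 characters left out ...]
92147, -0.07618469, -0.22695241],
       [ 0.22601258,  0.02085385, -0.97390114]]), 't': array([-0.03673698,  0.66174253,  1.13316779])}
top wide_cupboard 0.69 [134.7, 162.2, 145.8, 135.1]
top wide_door 0.61 [140.8, 235.3, 132.2, 62.9]
top wide_release 0.64 [197.0, 211.4, 14.3, 22.4]
wrist {'intrinsics': array([[402.99920654,   0.        , 318.88625963],
       [  0.        , 402.99920654, 241.2637117 ],
       [  0.        ,   0.        ,   1.        ]]), 'R': array([[ 4.04294031e-01,  9.14629061e-01, -1.28475027e-04],
       [ 8.82310229e-01, -3.89971101e-01,  2.63535957e-01],
       [ 2.40987543e-01, -1.06659369e-01, -9.64649565e-01]]), 't': array([-0.57477775, -0.03581578,  0.37887621])}
```

View pics/side0.png

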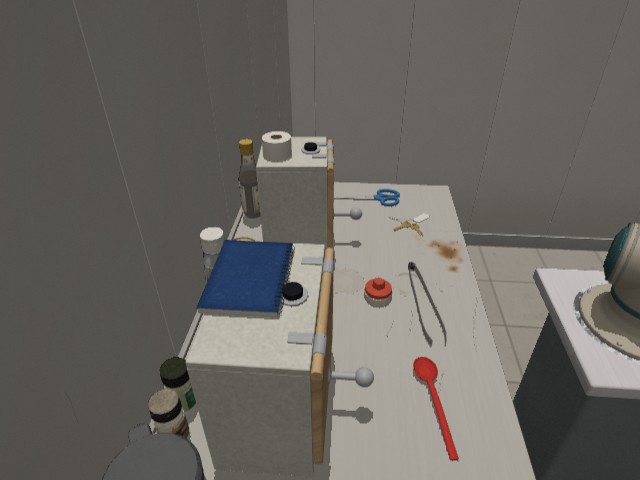

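View pics/top0.png

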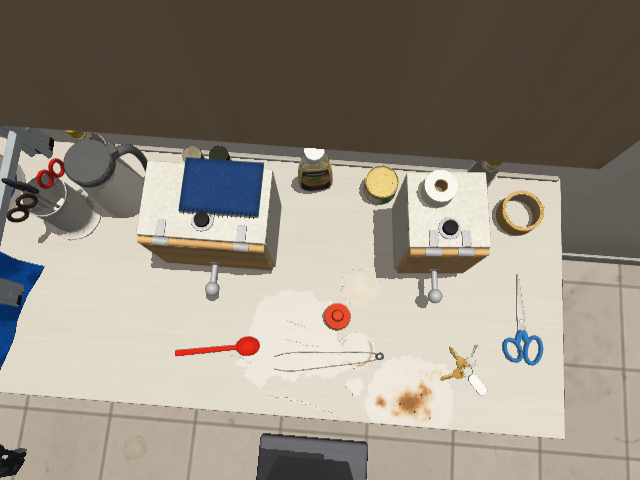

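View pics/wrist0.png

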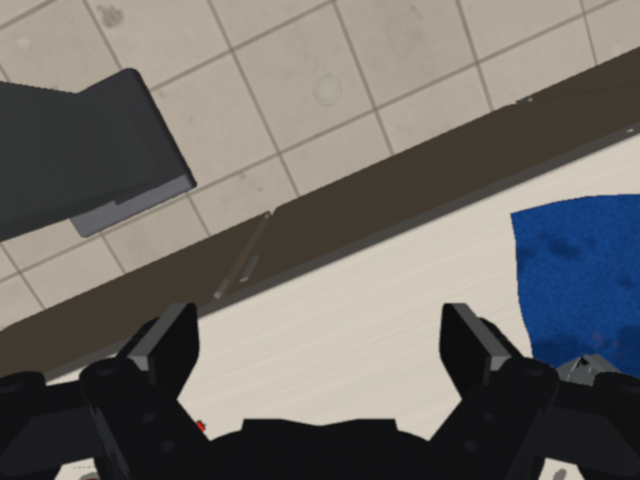

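The wide cupboard is the left one: knob at about (212,288) in the top view and (364,377) in the side view, with a notebook lying next to its button. I'll fit its pose next.

```bash
cat > h.py <<'E'
import numpy as np,cv2
from scipy.optimize import least_squares
from rig import telemetry, imaging, manip, finder
P={n:imaging.camera_params(n) for n in("side","top")}
def proj(n,X,p=None):
    p=p or P[n]; c=np.asarray(X)@p["R"].T+p["t"]; q=c@p["intrinsics"].T; return q[...,:2]/q[...,2:]
def world(v,X):
    c,s=np.cos(v[2]),np.sin(v[2]); X=np.asarray(X,float)
    return np.stack([v[0]+c*X[...,0]-s*X[...,1],v[1]+s*X[...,0]+c*X[...,1],X[...,2]],-1)
E
python3 - <<'E'
from h import *
# observations: side knob, side button, top knob, top button
for n in P:
  im=cv2.imread(f"pics/{n}0.png")
  g=cv2.cvtColor(im,cv2.COLOR_BGR2GRAY)
obs=[("side",(-.069,0,.078),(364.5,377)),("side",(.035,0,.254),(293,290)),("top",(-.069,0,.078),(212,288.5)),("top",(.035,0,.254),(202,218.5)),
("top",(0,.12,.24),(138,235)),("top",(0,-.12,.24),(269,242.5)),("top",(.145,.12,.24),(146,163)),("side",(.145,.12,.24),(193,360)),("side",(0,.12,.24),(313,367))]
f=lambda v:np.concatenate([proj(n,world(v,X))-o for n,X,o in obs])
r=least_squares(f,[.45,.25,0],loss='soft_l1'); v=r.x; print(v,np.round(f(v).reshape(-1,2),1))
np.save("pose.npy",v)
for n in P:
  im=cv2.imread(f"pics/{n}0.png")
  for X in [(x,y,z) for x in(0,.145) for y in(-.12,.12) for z in(0,.24)]+[(-.069,0,.078),(.035,0,.254),(-.157,0,.29)]:
    q=proj(n,world(v,X)); cv2.circle(im,tuple(int(a) for a in np.round(q)),2,(0,0,255),-1)
  cv2.imwrite(f"pics/{n}_fit.png",im)
for nm,X in dict(knob=(-.069,0,.078),btn=(.035,0,.254),open=(-.157,0,.29)).items(): print(nm,world(v,X))
E
```

```text
[0.60741661 0.22947619 0.01789339] [[ 1.1 -2.6]
 [ 1.1 -3.7]
 [ 2.3 -0.2]
 [ 0.3 -0.2]
 [-0.9 -0.2]
 [-2.1  0. ]
 [ 1.3 -2.2]
 [-4.8  1.3]
 [ 0.8  0.7]]
knob [0.53842766 0.22824162 0.078     ]
btn [0.64241101 0.23010243 0.254     ]
open [0.45044174 0.22666708 0.29      ]
```

View pics/side_fit.png

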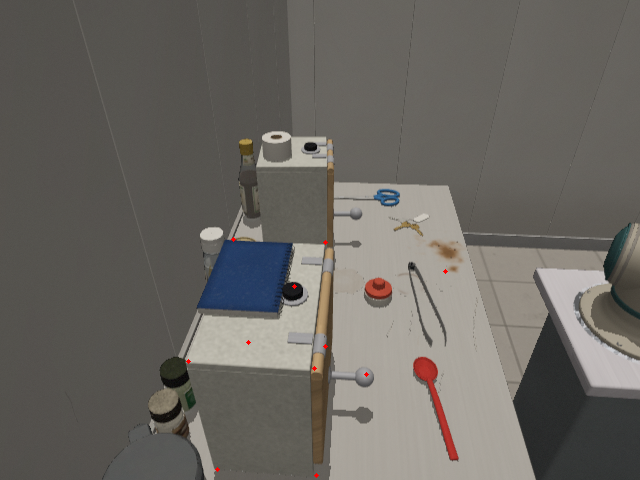

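View pics/top_fit.png

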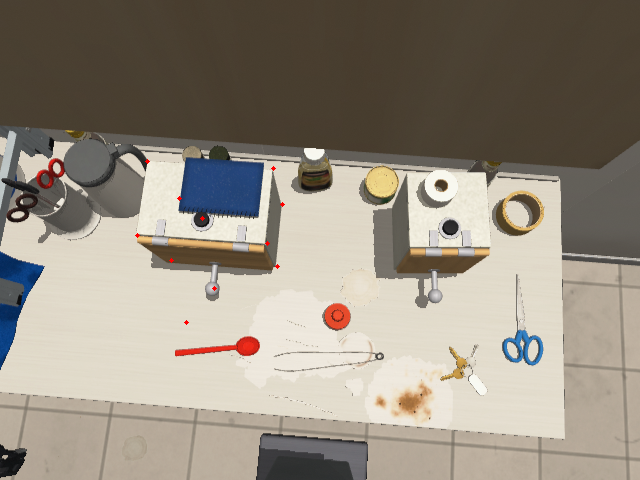

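```bash
python3 - <<'E'
from h import *
for n,sub,k in (("top",(120,150,300,310),4),("side",(180,230,390,480),3)):
  im=cv2.imread(f"pics/{n}0.png"); a,b,c,d=sub
  cv2.imwrite(f"pics/{n}_z.png",cv2.resize(im[b:d,a:c],None,fx=k,fy=k,interpolation=cv2.INTER_CUBIC))
def tri(s,t):
  f=lambda X:np.r_[proj("side",X)-s,proj("top",X)-t]
  r=least_squares(f,[.5,.2,.1]); return r.x,r.fun
print(tri((364.5,377),(212,288.5)),tri((293,290),(202,218.5)))
E
```

```text
(array([0.53923204, 0.23293165, 0.07743838]), array([ 0.50256689,  0.11433759,  0.18223152, -0.68195101])) (array([0.64369163, 0.23190699, 0.24886072]), array([ 0.12808364,  0.03468204,  0.02336879, -0.18139521]))
```

View pics/top_z.png

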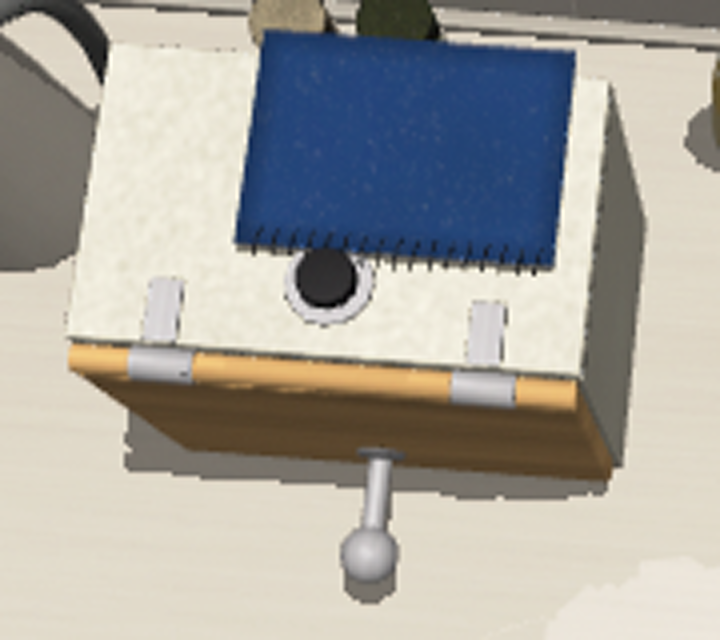

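View pics/side_z.png

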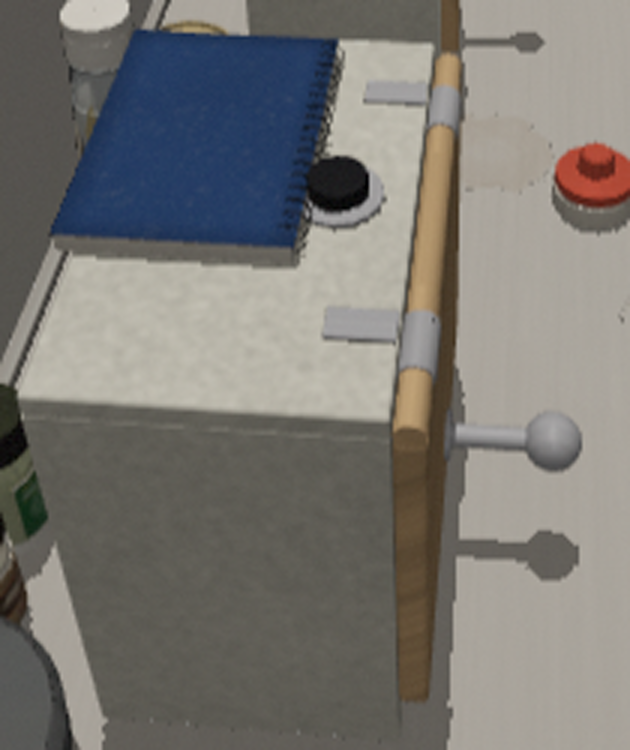

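```bash
python3 - <<'E'
from h import *
obs=[("side",(-.069,0,.078),(364.3,376.7)),("side",(.035,0,.254),(292.7,290.5)),("top",(-.069,0,.078),(212.2,288.2)),("top",(.035,0,.254),(201.5,219.2)),
("top",(0,.12,.24),(136.8,235)),("top",(0,-.12,.24),(265,244.5)),("top",(.145,.12,.24),(147.5,160.8)),("top",(.145,-.12,.24),(272,170.5)),("side",(.145,.12,.24),(187.3,363.3)),("side",(0,.12,.24),(310.7,367.7)),("side",(.145,.12,0),(215,469.3)),("side",(0,.12,0),(313.3,475))]
# cam offsets allowed small
def f(v):
  o={"side":v[3:5],"top":v[5:7]}
  return np.r_[np.concatenate([proj(n,world(v,X))+o[n]-p for n,X,p in obs]),v[3:]*.5]
r=least_squares(f,[.6,.23,0,0,0,0,0],loss='soft_l1'); v=r.x; print(v,np.round(f(v)[:24].reshape(-1,2),1))
v=v[:3];np.save("pose.npy",v)
for nm,X in dict(knob=(-.069,0,.078),btn=(.035,0,.254)).items(): print(nm,world(v,X))
for th in np.r_[np.arange(0,1.5,.2),1.45]:
  x,z=-.062,-.150
  c,s=np.cos(th),np.sin(th)
  print(round(th,2),np.round(world(v,(-.007+c*x+s*z,0,.228+c*z-s*x)),4))
E
```

```text
[ 0.60772364  0.22942423  0.00559905 -1.0610042   1.81271654 -1.30899962
  1.00468087] [[-0.  -0.1]
 [ 0.2 -2.6]
 [ 0.4  1. ]
 [-0.2 -0. ]
 [-0.9 -0.1]
 [ 0.5 -0.4]
 [-0.4  0.2]
 [ 0.8 -0.9]
 [-1.2 -1.5]
 [ 0.4  1.6]
 [ 0.1 -0.2]
 [ 0.4  1.7]]
knob [0.53872472 0.2290379  0.078     ]
btn [0.64272309 0.2296202  0.254     ]
0.0 [0.5387 0.229  0.078 ]
0.2 [0.5102 0.2289 0.0933]
0.4 [0.4852 0.2287 0.114 ]
0.6 [0.4649 0.2286 0.1392]
0.8 [0.4499 0.2285 0.168 ]
1.0 [0.441  0.2285 0.1991]
1.2 [0.4385 0.2285 0.2314]
1.4 [0.4424 0.2285 0.2636]
1.45 [0.4443 0.2285 0.2715]
```

>>> arm_command --steps '[[[0,0,0.14],[30,-37,-4],0],[[0,0,0.14],[30,-37,-4],0],[[0,0,0.14],[30,-37,-4],0],[[0,-0.13,0],[30,-37,-4],0],[[0,-0.13,0],[30,-37,-4],0],[[0,-0.13,0],[30,-37,-4],0],[[0,-0.134,0],[30,-37,-4],0],[[0,0,0],[28,-35,-5],0],[[0,0,0],[0,0,0],0],[[0,0,0],[0,0,0],0]]'

```text
clock: 1.7
position: [0.471, 0.2319, 0.1987]
ee_rot: [0.259, -0.001, 0.966, -0.0]
contact_force: [-0.9, 0.1, -0.1]
width: 0.0857
```

```bash
python3 - <<'E'
from h import *
from scipy.spatial.transform import Rotation as R
s=telemetry.get_state(); q=s["ee_rot"]; M=R.from_quat(np.r_[q[1:],q[0]]).as_matrix()
print(s["clock"],s["position"],s["qpos"],s["contact_force"]);print(M.round(3))
p=imaging.camera_params("wrist")
im=imaging.get_image("wrist");v=np.load("pose.npy")
print(proj("x",world(v,(-.069,0,.078)),p))
cv2.imwrite("pics/w1.png",im)
E
```

```text
1.7 [0.47097405 0.23192776 0.19865287] [ 0.48828652  0.03302525  2.02917673 -0.40018909  0.64625135 -0.81597402] [-0.92076277  0.13257229 -0.10872289]
[[-0.866 -0.002  0.501]
 [-0.002  1.     0.   ]
 [-0.501 -0.001 -0.866]]
[315.45282227 223.41316391]
```

View pics/w1.png

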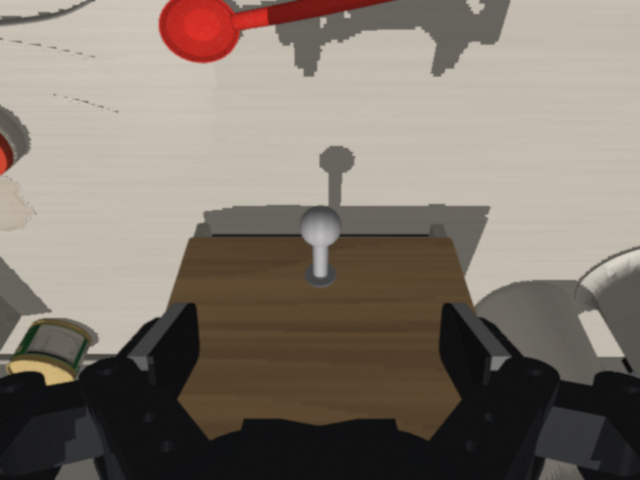

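The wrist view shows the ball centred at (320,227), about 3 mm off in y and 2 mm in x from my fit. The TCP y is right, so I'm descending to grasp.

>>> arm_command --steps '[[[0,0,0],[16,0,-28],0],[[0,0,0],[16,0,-28],0],[[0,0,0],[16,0,-28],0],[[0,0,0],[16,0,-28],0],[[0,0,0],[16,0,-27],0],[[0,0,0],[0,0,0],0],[[0,0,0],[0,0,0],255],[[0,0,0],[0,0,0],255],[[0,0,0],[0,0,0],255],[[0,0,0],[0,0,0],255],[[0,0,0],[0,0,0],255],[[0,0,0],[0,0,0],255],[[0,0,0],[0,0,0],255],[[0,0,0],[0,0,0],255]]' --newtons 35

```text
clock: 3.5
position: [0.5508, 0.2329, 0.0608]
ee_rot: [0.26, -0.002, 0.966, 0.001]
contact_force: [-5.8, 2.4, 5.2]
width: 0.0279
```

```bash
python3 - <<'E'
from h import *
s=telemetry.get_state(); print(s["clock"],s["position"],s["contact_force"],s["width"])
im=imaging.get_image("side");w=imaging.get_image("wrist")
cv2.imwrite("pics/2.png",np.hstack([im[150:,150:550],cv2.resize(w,(440,330))]))
E
```

```text
3.5 [0.55080421 0.23287926 0.06077583] [-5.80146066  2.44257816  5.1769495 ] 0.027927228014990032
```

View pics/2.png

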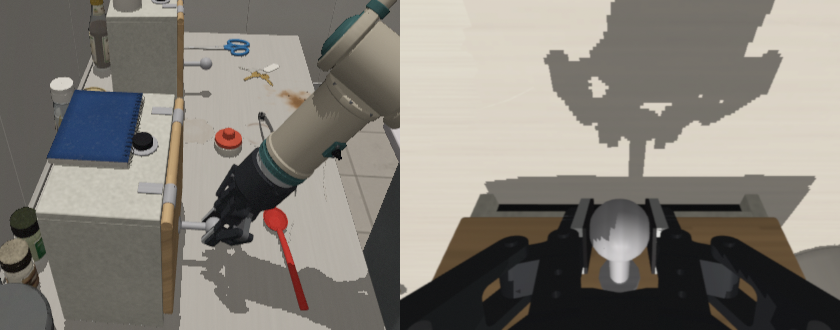

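>>> arm_command --steps '[[[0,0,0],[0,0,0],120],[[0,0,0],[0,0,0],120],[[0,0,0],[2,0,-4],120],[[0,0,0],[0,0,0],120],[[0,0,0],[0,0,0],255],[[0,0,0],[0,0,0],255],[[0,0,0],[0,0,0],255],[[0,0,0],[0,0,0],255],[[0,0,0],[0,0,0],255]]' --newtons 35

```text
clock: 4.72
position: [0.5527, 0.2328, 0.0553]
ee_rot: [0.259, -0.002, 0.966, 0.001]
contact_force: [-3.5, 4.9, -0.2]
width: 0.0284
```

```bash
python3 -c "
import numpy as np
t=np.arange(0,1.56,.075);c,s=np.cos(t),np.sin(t);x=np.round(1e3*(-.062*c-.15*s));z=np.round(1e3*(-.15*c+.062*s))
print(t[-1]);print([[int(a),0,int(b)] for a,b in zip(np.diff(x),np.diff(z))])"
```

```text
1.5
[[-11, 0, 5], [-11, 0, 6], [-10, 0, 7], [-10, 0, 7], [-9, 0, 8], [-8, 0, 9], [-8, 0, 9], [-7, 0, 10], [-6, 0, 11], [-6, 0, 11], [-4, 0, 11], [-4, 0, 11], [-3, 0, 12], [-2, 0, 12], [-1, 0, 12], [0, 0, 12], [0, 0, 13], [2, 0, 12], [3, 0, 12], [3, 0, 11]]
```

>>> arm_command --steps '[[[0,0,0],[-11,0,5],255],[[0,0,0],[-11,0,6],255],[[0,0,0],[-10,0,7],255],[[0,0,0],[-10,0,7],255],[[0,0,0],[-9,0,8],255],[[0,0,0],[-8,0,9],255],[[0,0,0],[-8,0,9],255],[[0,0,0],[-7,0,10],255],[[0,0,0],[-6,0,11],255],[[0,0,0],[-6,0,11],255],[[0,0,0],[0,0,0],255]]'

```text
clock: 6.1
position: [0.4665, 0.2327, 0.1393]
ee_rot: [0.26, -0.001, 0.966, 0.001]
contact_force: [0.5, 5.4, -2.3]
width: 0.0279
```

```bash
python3 - <<'E'
from h import *
s=telemetry.get_state(); print(s["clock"],s["position"],s["contact_force"],s["width"])
im=imaging.get_image("side")
cv2.imwrite("pics/3.png",im)
E
```

```text
6.1 [0.46652108 0.23267141 0.13926973] [ 0.49659001  5.39754832 -2.31231398] 0.02788005014870064
```

View pics/3.png

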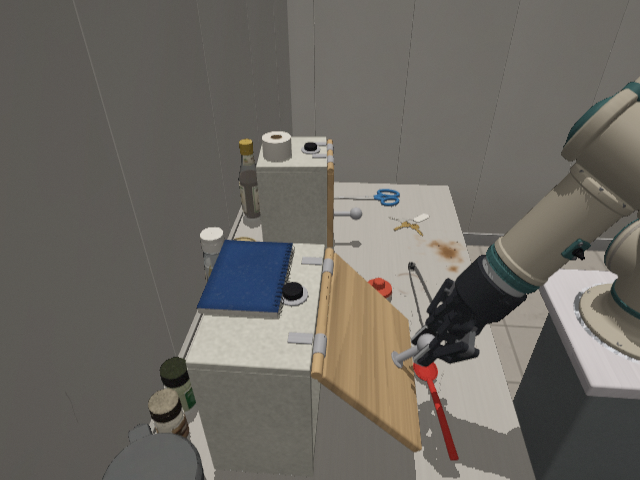

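The door is half open with the ball still in the fingers, so I'll continue to about 1.5 rad.

>>> arm_command --steps '[[[0,0,0],[-4,0,11],255],[[0,0,0],[-4,0,11],255],[[0,0,0],[-3,0,12],255],[[0,0,0],[-2,0,12],255],[[0,0,0],[-1,0,12],255],[[0,0,0],[0,0,12],255],[[0,0,0],[0,0,13],255],[[0,0,0],[2,0,12],255],[[0,0,0],[3,0,12],255],[[0,0,0],[3,0,11],255],[[0,0,0],[0,0,0],255],[[0,0,0],[0,0,0],255]]'

```text
clock: 7.65
position: [0.4591, 0.2326, 0.2553]
ee_rot: [0.257, -0.001, 0.966, 0.001]
contact_force: [-2.1, 7.5, -3.0]
width: 0.028
```

```bash
python3 - <<'E'
from h import *
s=telemetry.get_state(); print(s["clock"],s["position"],s["contact_force"],s["width"])
im=imaging.get_image("side")
cv2.imwrite("pics/4.png",im)
E
```

```text
7.65 [0.45907583 0.2325926  0.2552704 ] [-2.06266112  7.48202517 -3.03061157] 0.02803377373706319
```

View pics/4.png

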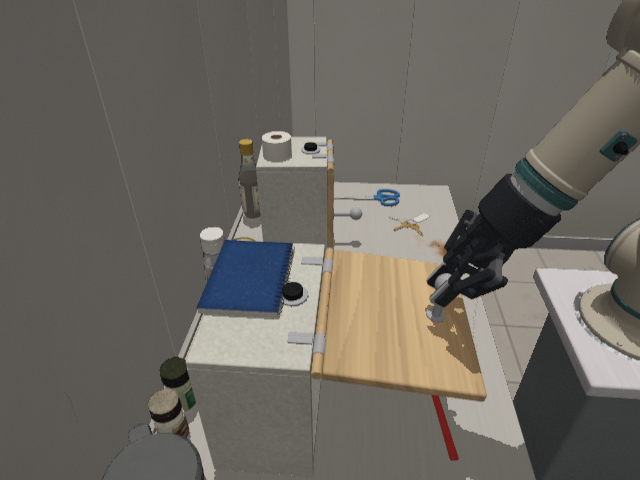

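>>> arm_command --steps '[[[0,0,0],[1,0,5],255],[[0,0,0],[0,0,0],255],[[0,0,0],[-1,0,-7],255],[[0,0,0],[-2,0,-6],255],[[0,0,0],[0,0,0],0],[[0,0,0],[0,0,0],0],[[0,0,0],[0,0,0],0],[[0,0,0],[0,0,0],0],[[0,0,0],[0,0,0],0],[[0,0,0],[0,0,0],0],[[0,0,0],[-10,0,18],0],[[0,0,0],[-15,0,26],0],[[0,0,0],[-15,0,26],0],[[0,0,0],[-15,0,26],0],[[0,0,0],[0,0,0],0],[[0,0,0],[0,0,0],0],[[0,0,0],[0,0,0],0],[[0,0,0],[0,0,0],0]]'

```text
clock: 9.95
position: [0.4038, 0.2315, 0.3431]
ee_rot: [0.258, -0.001, 0.966, -0.001]
contact_force: [0.4, -0.0, -0.6]
width: 0.0856
```

```bash
python3 - <<'E'
from h import *
s=telemetry.get_state(); print(s["clock"],s["position"],s["contact_force"],s["width"],s["qpos"])
im=imaging.get_image("side")
cv2.imwrite("pics/5.png",im)
w=imaging.get_image("wrist")
cv2.imwrite("pics/5w.png",w)
cv2.imwrite("pics/5t.png",imaging.get_image("top"))
E
```

```text
9.95 [0.4038359  0.23151356 0.34312914] [ 0.35332149 -0.04731593 -0.55144287] 0.08557473198922956 [ 0.58941015 -0.15971795  1.82400769 -0.32559311  1.05511163 -0.88380363]
```

View pics/5.png

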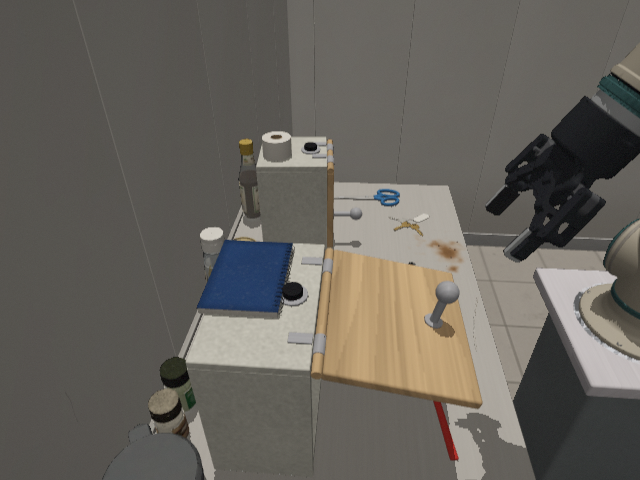

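View pics/5t.png

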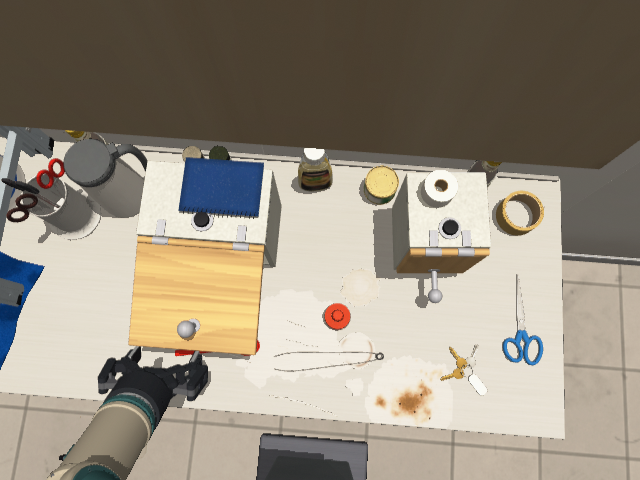

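```bash
cat > fk.py <<'E'
import numpy as np
from scipy.optimize import least_squares
from scipy.spatial.transform import Rotation as R
D=[([1.03295933,.276631179,1.50612965,0,1.36073924,-.120962],[.23252116,.52530166,.23042049]),
([.48828652,.03302525,2.02917673,-.40018909,.64625135,-.81597402],[.47097405,.23192776,.19865287]),
([.58941015,-.15971795,1.82400769,-.32559311,1.05511163,-.88380363],[.4038359,.23151356,.34312914])]
def pts(p,q):
    h,L1,L2,L3,a=p
    Z=lambda t:R.from_euler('z',t).as_matrix();Y=lambda t:R.from_euler('y',t).as_matrix()
    A=Z(q[0])@Y(q[1]);s=np.array([0,0,h]);e=s+A@[0,0,L1]
    B=A@Y(q[2]);w=e+B@[a,0,L2];C=B@Z(q[3])@Y(q[4])@Z(q[5])
    return s,e,w,w+C@[0,0,L3],C
def fit():
    r=least_squares(lambda p:np.concatenate([pts(p,q)[3]-x for q,x in D]),[.3,.4,.4,.25,0]);return r.x,r.fun
E
python3 - <<'E'
from fk import *
from h import *
p,f=fit();print(p.round(3),(f*1e3).round(1))
for q,x in D[1:]: print(pts(p,q)[4].round(3))
for n in P: print(n,-P[n]["R"].T@P[n]["t"])
K=P["top"]
c=-K["R"].T@K["t"]
for px in((200,135),(320,148)):
  d=K["R"].T@np.linalg.solve(K["intrinsics"],[*px,1])
  for z in(.3,.5,.6,.7,.9): print(px,z,(c+d*(z-c[2])/d[2]).round(3))
v=np.load("pose.npy")
def ik(X,tilt,q0):
  T=np.array([[-np.cos(tilt),0,np.sin(tilt)],[0,1,0],[-np.sin(tilt),0,-np.cos(tilt)]])
  return least_squares(lambda q:np.r_[pts(p,q)[3]-X,(pts(p,q)[4]-T).ravel()],q0)
for tilt in(0,.26,.52,.8):
  r=ik([.640,.232,.248],tilt,[.4,.3,1.5,-.2,1.2,-.5]); print(tilt,r.cost,r.x.round(2),[a.round(3) for a in pts(p,r.x)[1:4]])
E
```

```text
[ 0.046  0.412  0.455  0.158 -0.072] [ 60.6 -33.8  28.    4.6 -21.4 -29.4   3.  -12.5   1.4]
[[ 0.002 -0.866  0.501]
 [-1.    -0.002  0.   ]
 [ 0.001 -0.501 -0.866]]
[[ 0.002 -0.867  0.499]
 [-1.    -0.003 -0.001]
 [ 0.003 -0.499 -0.867]]
side [0.56888046 0.68033005 0.66010687]
top [ 0.38928948 -0.00983846  1.25366619]
(200, 135) 0.3 [0.785 0.243 0.3  ]
(200, 135) 0.5 [0.702 0.19  0.5  ]
(200, 135) 0.6 [0.661 0.163 0.6  ]
(200, 135) 0.7 [0.619 0.137 0.7  ]
(200, 135) 0.9 [0.536 0.084 0.9  ]
(320, 148) 0.3 [0.777 0.025 0.3  ]
(320, 148) 0.5 [0.696 0.017 0.5  ]
(320, 148) 0.6 [0.655 0.014 0.6  ]
(320, 148) 0.7 [0.615 0.01  0.7  ]
(320, 148) 0.9 [0.533 0.003 0.9  ]
0 1.9396933145913523e-21 [ 0.35  0.56  1.14 -0.    1.44  0.35] [array([0.207, 0.075, 0.395]), array([0.64 , 0.232, 0.406]), array([0.64 , 0.232, 0.248])]
0.26 1.1424773408340564e-21 [ 0.37  0.46  1.3  -0.1   1.14  0.4 ] [array([0.17 , 0.066, 0.416]), array([0.599, 0.232, 0.401]), array([0.64 , 0.232, 0.248])]
0.52 1.1780950319642494e-28 [ 0.39  0.37  1.46 -0.26  0.85  0.52] [array([0.138, 0.057, 0.431]), array([0.561, 0.232, 0.386]), array([0.64 , 0.232, 0.248])]
0.8 4.262088597382209e-31 [ 0.42  0.3   1.6  -0.58  0.56  0.8 ] [array([0.111, 0.049, 0.44 ]), array([0.526, 0.232, 0.358]), array([0.64 , 0.232, 0.248])]
```

```bash
sed -i 's/h,L1,L2,L3,a=p/h,L1,L2,L3,a,b,a1,d=p/; s/B@\[a,0,L2\]/B@[a,b,L2]/; s/s=np.array(\[0,0,h\])/s=np.array([a1*np.cos(q[0]),a1*np.sin(q[0]),h])/; s/\[.3,.4,.4,.25,0\]/[.2,.4,.4,.25,0,.05,0,0]/; s/w+C@\[0,0,L3\]/w+B@Z(q[3])@Y(q[4])@[d,0,L3]/' fk.py
python3 - <<'E'
from fk import *
p,f=fit();print(p.round(3),(f*1e3).round(1))
E
```

```text
[ 0.137  0.63   0.421  0.365  0.06   0.069 -0.     0.   ] [ 0. -0. -0.  0. -0.  0. -0.  0.  0.]
```

```bash
python3 - <<'E'
from fk import *
p,f=fit()
def ik(X,tilt,q0):
  T=np.array([[0,-np.cos(tilt),np.sin(tilt)],[-1,0,0],[0,-np.sin(tilt),-np.cos(tilt)]])
  return least_squares(lambda q:np.r_[pts(p,q)[3]-X,(pts(p,q)[4]-T).ravel()],q0)
for X in([.64,.232,.25],[.64,.232,.33],[.56,.232,.36]):
 for tilt in(0,.26,.52,.8):
  r=ik(X,tilt,D[2][0]); print(X,tilt,round(r.cost,6),r.x.round(2),[a.round(3) for a in pts(p,r.x)[1:4]])
E
```

```text
[0.64, 0.232, 0.25] 0 0.0 [ 0.25  0.43  1.22 -0.    1.49 -1.33] [array([0.255, 0.064, 0.709]), array([0.64 , 0.232, 0.615]), array([0.64 , 0.232, 0.25 ])]
[0.64, 0.232, 0.25] 0.26 0.0 [ 0.28  0.3   1.45 -0.08  1.14 -1.26] [array([0.179, 0.052, 0.738]), array([0.546, 0.232, 0.602]), array([0.64 , 0.232, 0.25 ])]
[0.64, 0.232, 0.25] 0.52 0.0 [ 0.33  0.2   1.68 -0.23  0.78 -1.11] [array([0.12 , 0.042, 0.754]), array([0.459, 0.232, 0.566]), array([0.64 , 0.232, 0.25 ])]
[0.64, 0.232, 0.25] 0.8 0.0 [ 0.39  0.16  1.91 -0.75  0.41 -0.58] [array([0.09 , 0.037, 0.759]), array([0.379, 0.232, 0.504]), array([0.64 , 0.232, 0.25 ])]
[0.64, 0.232, 0.33] 0 0.0 [ 0.25  0.41  1.06 -0.    1.67 -1.33] [array([0.245, 0.061, 0.714]), array([0.64 , 0.232, 0.695]), array([0.64 , 0.232, 0.33 ])]
[0.64, 0.232, 0.33] 0.26 0.0 [ 0.28  0.27  1.3  -0.07  1.32 -1.28] [array([0.162, 0.047, 0.744]), array([0.546, 0.232, 0.682]), array([0.64 , 0.232, 0.33 ])]
[0.64, 0.232, 0.33] 0.52 0.0 [ 0.33  0.16  1.54 -0.2   0.96 -1.16] [array([0.094, 0.032, 0.759]), array([0.459, 0.232, 0.646]), array([0.64 , 0.232, 0.33 ])]
[0.64, 0.232, 0.33] 0.8 0.0 [ 0.39  0.08  1.78 -0.53  0.58 -0.84] [array([0.049, 0.02 , 0.764]), array([0.379, 0.232, 0.584]), array([0.64 , 0.232, 0.33 ])]
[0.56, 0.232, 0.36] 0 0.0 [ 0.28  0.29  1.18 -0.    1.67 -1.29] [array([0.17 , 0.049, 0.741]), array([0.56 , 0.232, 0.725]), array([0.56 , 0.232, 0.36 ])]
[0.56, 0.232, 0.36] 0.26 0.0 [ 0.33  0.15  1.39 -0.08  1.36 -1.23] [array([0.088, 0.03 , 0.76 ]), array([0.466, 0.232, 0.712]), array([0.56 , 0.232, 0.36 ])]
[0.56, 0.232, 0.36] 0.52 0.0 [ 0.39  0.04  1.6  -0.22  1.03 -1.11] [array([0.021, 0.009, 0.766]), array([0.379, 0.232, 0.676]), array([0.56 , 0.232, 0.36 ])]
[0.56, 0.232, 0.36] 0.8 0.0 [ 0.48 -0.04  1.83 -0.55  0.68 -0.78] [array([-0.023, -0.012,  0.766]), array([0.299, 0.232, 0.614]), array([0.56 , 0.232, 0.36 ])]
```

The door stands open by itself, with the hand clear at 9.95 s. Next I close the fingers and move above the button.

>>> arm_command --steps '[[[0,0,0],[0,0,5],255],[[0,0,0],[40,0,0],255],[[0,0,0],[40,0,0],255],[[0,0,0],[40,0,0],255],[[0,0,0],[40,0,0],255],[[0,0,0],[40,0,0],255],[[0,0,0],[42,0,0],255],[[0,0,0],[0,0,-25],255],[[0,0,0],[0,0,-25],255],[[0,0,0],[0,0,-20],255],[[0,0,0],[0,0,0],255],[[0,0,0],[0,0,0],255]]'

```text
clock: 11.6
position: [0.6466, 0.2321, 0.2807]
ee_rot: [0.26, -0.002, 0.966, -0.0]
contact_force: [-0.1, -0.2, 0.7]
width: 0.0
```

```bash
python3 - <<'E'
from h import *
s=telemetry.get_state(); print(s["clock"],s["position"],s["contact_force"],s["width"])
w=imaging.get_image("wrist");cv2.imwrite("pics/6w.png",w)
im=imaging.get_image("side")
cv2.imwrite("pics/6.png",cv2.resize(im[190:390,180:480],None,fx=2.5,fy=2.5))
E
```

```text
11.6 [0.64659622 0.23210003 0.28073026] [-0.11598773 -0.15163391  0.65223093] 3.848920371912654e-05
```

View pics/6.png

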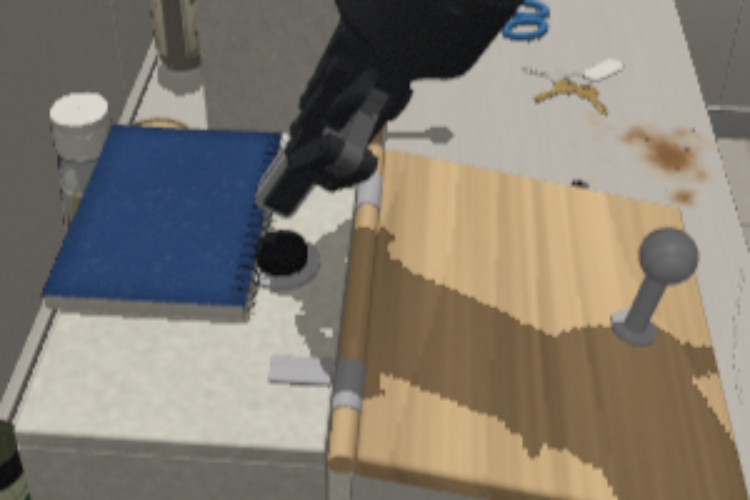

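View pics/6w.png

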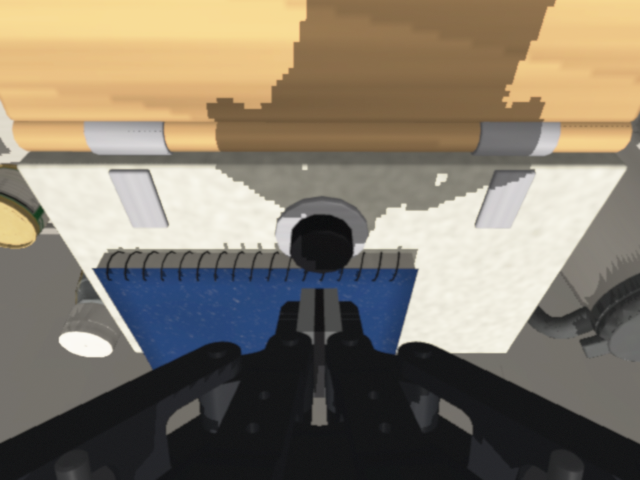

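```bash
python3 - <<'E'
from h import *
p=imaging.camera_params("wrist");c=-p["R"].T@p["t"]
for px in((322,243),(322,217),(322,268)):
  d=p["R"].T@np.linalg.solve(p["intrinsics"],[*px,1]);print(px,c+d*(.254-c[2])/d[2])
print(proj("",np.array([[.6466,.2321,.2807],[.637,.2321,.275]]),p))
E
```

```text
(322, 243) [0.63908169 0.23284978 0.254     ]
(322, 217) [0.62443608 0.23271695 0.254     ]
(322, 268) [0.65510613 0.23299512 0.254     ]
[[320.19964369 306.09452407]
 [320.3266308  278.81867872]]
```

>>> arm_command --steps '[[[0,0,0],[-3,0,-8],255],[[0,0,0],[0,0,-8],255],[[0,0,0],[0,0,-5],255],[[0,0,0],[0,0,-4],255],[[0,0,0],[0,0,-3],255],[[0,0,0],[0,0,0],255]]'

```text
clock: 12.45
position: [0.6429, 0.2318, 0.2517]
ee_rot: [0.259, -0.002, 0.966, -0.0]
contact_force: [-3.1, -1.0, 4.7]
width: -0.0003
```

>>> arm_command --steps '[[[0,0,0],[0,0,-2],255],[[0,0,0],[0,0,-2],255],[[0,0,0],[0,0,-1],255],[[0,0,0],[0,0,0],255]]'

```text
clock: 12.95
position: [0.6431, 0.2318, 0.2479]
ee_rot: [0.26, -0.002, 0.966, -0.0]
contact_force: [-5.8, -2.0, 8.3]
width: -0.0
```

>>> arm_command --steps '[[[0,0,0],[0,0,-1],255],[[0,0,0],[0,0,-1],255],[[0,0,0],[0,0,0],255],[[0,0,0],[0,0,0],255]]'

```text
clock: 13.45
position: [0.6432, 0.2319, 0.2478]
ee_rot: [0.261, -0.002, 0.965, -0.0]
contact_force: [-9.8, -2.5, 14.8]
width: -0.0
```

```bash
python3 - <<'E'
from h import *
im=imaging.get_image("side")
cv2.imwrite("pics/7.png",cv2.resize(im[190:390,180:480],None,fx=2.5,fy=2.5))
E
```

```text
(no output)
```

View pics/7.png

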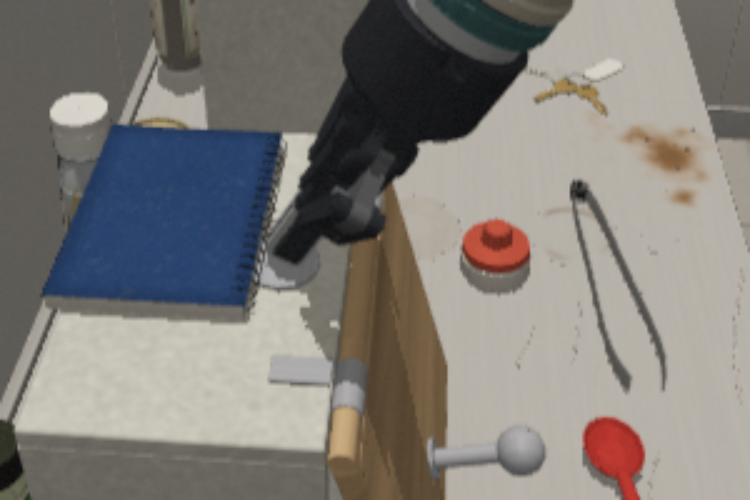

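The door is unlocked and sinking. I'll hold briefly, then lift clear and wait.

>>> arm_command --steps '[[[0,0,0],[0,0,0],255],[[0,0,0],[0,0,0],255],[[0,0,0],[0,0,0],255],[[0,0,0],[0,0,0],255],[[0,0,0],[0,0,10],255],[[0,0,0],[-5,0,20],255],[[0,0,0],[-15,0,30],255],[[0,0,0],[-15,0,30],255],[[0,0,0],[-15,0,20],255],[[0,0,0],[0,0,0],255],[[0,0,0],[0,0,0],255],[[0,0,0],[0,0,0],255],[[0,0,0],[0,0,0],255],[[0,0,0],[0,0,0],255],[[0,0,0],[0,0,0],255],[[0,0,0],[0,0,0],255],[[0,0,0],[0,0,0],255],[[0,0,0],[0,0,0],255],[[0,0,0],[0,0,0],255],[[0,0,0],[0,0,0],255]]'

```text
clock: 16.0
position: [0.5928, 0.2318, 0.3543]
ee_rot: [0.259, -0.002, 0.966, -0.0]
contact_force: [0.1, 0.5, -0.5]
width: -0.0001
```

>>> arm_command --steps '[[[0,0,0],[0,0,0],255],[[0,0,0],[0,0,0],255],[[0,0,0],[0,0,0],255],[[0,0,0],[0,0,0],255],[[0,0,0],[0,0,0],255],[[0,0,0],[0,0,0],255],[[0,0,0],[0,0,0],255],[[0,0,0],[0,0,0],255],[[0,0,0],[0,0,0],255],[[0,0,0],[0,0,0],255],[[0,0,0],[0,0,0],255],[[0,0,0],[0,0,0],255],[[0,0,0],[0,0,0],255],[[0,0,0],[0,0,0],255],[[0,0,0],[0,0,0],255],[[0,0,0],[0,0,0],255]]'

```text
clock: 18.0
position: [0.5928, 0.2318, 0.3543]
ee_rot: [0.259, -0.002, 0.966, -0.0]
contact_force: [-1.5, -0.2, -0.5]
width: -0.0001
```

```bash
python3 - <<'E'
from h import *
s=telemetry.get_state(); print(s["clock"],s["position"],s["contact_force"])
im=imaging.get_image("side");cv2.imwrite("pics/8.png",im)
a=cv2.imread("pics/side0.png");print(cv2.absdiff(a,im)[350:470,320:380].mean(),cv2.absdiff(a,im)[130:250,325:365].mean())
E
```

```text
18.0 [0.59278957 0.2318058  0.35430129] [-1.4521772  -0.2125423  -0.49148127]
22.412731481481483 40.50590277777778
```

View pics/8.png

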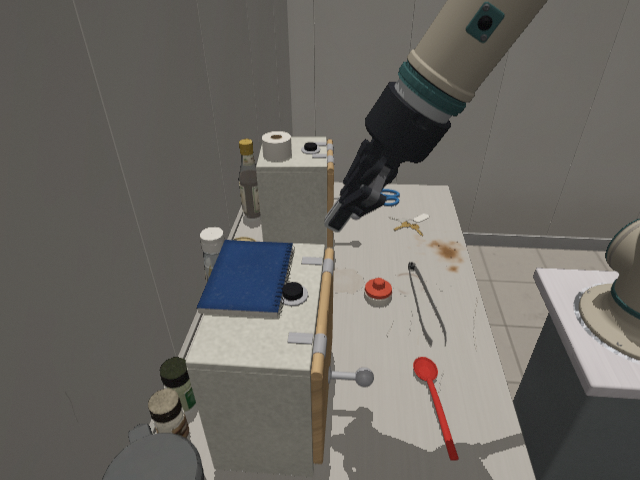

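The knob is at (365,377), where it started, so the wide door is shut. The narrow door is also shut, the button is up again and the arm is clear.

```bash
python3 -c "
from rig import manip;print(manip.sign_off())"
```

```text
the job is handed in; nothing more can be done
None
```

I raised the wide cupboard's door by its knob until the stay locked and let go. Then I pressed the release button to its hard stop, and the door sank shut. I handed the job in at about 18 s.

- **Locked open:** with the hand clear, the side and top pictures showed the door standing open by itself. I judged its angle by eye only and did not measure it after letting go.
- **Release:** the button stopped moving with about 15 N pressing on it, and a picture taken while I held it down showed the door already sinking.
- **At the end:** the last picture shows the wide door's knob within about 1 px of where it started. The narrow door looks shut, the notebook looks unmoved, the button is back up and the arm is clear.
- **Check that failed:** a pixel comparison with the first picture told me nothing, because it gave large differences; the arm and its shadow now lie across those areas. The shut doors are therefore judged from the picture itself.

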